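# Clamp the milk bottle in the capping stand

## Robot

A 6-joint arm with a two-finger parallel gripper is mounted at the origin on the work surface. World frame = base frame: x ahead of the robot, y to its left, z up, the work surface at z = 0. Lengths are in m, angles in rad, forces in N, time in s.
With the tool pointing down it reaches from about 0.375 to 0.975 m from the base axis. Payload 3.8 kg.
Tool frame: the origin (TCP) lies midway between the tips of the shut fingers; the grasp point (between the pads) lies 19 mm behind it; z points along the fingers, y is the line along which they close (so a half turn about z gives the same grasp; the last joint's range is limited). The gripper opens to 85 mm and grips with 20 to 120 N. Pads are 22 mm wide; open, the fingers measure 114 mm over their backs; the gripper's body (76 mm by 85 mm) begins 54 mm behind the grasp point. The pads swing forward as they close: fully open they stand 13 mm farther back than shut.
Start: joints at [1.171, 0.264, 1.604, -0, 1.274, -0.037], TCP at [0.24, 0.631, 0.231] pointing down, gripper open.
Joint ranges: [-2.63, 2.63], [-0.94, 2.18], [0.31, 2.57], [-1.31, 4.45], [0, 2.66], [-2.55, 2.55]. Speed limits (rad/s): [2.57, 2.57, 3.14, 3.14, 3.14, 3.14].

## Interface

Orientations are given as a rotation vector (axis times angle).
In Python, from workcell import * gives the robot as it stands. The module is installed in compiled form; this text tells all that it offers.
- The arm moves only by the tool apply_moves, never from a script. Its arguments are lists of equal length, an entry for each row: "fingers": the opening, from 0 (shut) to 1 (fully open); "travel": the shift along the tool's x, y, z normalised to -1 to 1, where 1 is 0.05 m, a list of three; "rotation": the turn, a rotation vector about the tool's x, y, z normalised to -1 to 1, where 1 is 6 degrees, a list of three. In form: {"fingers": [fingers, ...], "travel": [[dx, dy, dz], ...], "rotation": [[ax, ay, az], ...]}. A call has 1 to 12 rows; each row shifts and turns the commanded pose from where the row before left it, along the tool's axes as they then stand; what a row does not reach is not made up. A row lasts 1/10 s, in which the tool goes at most 50 mm and 8.59 degrees, less where a joint would pass 70% of its speed; a pose out of reach is approached as far as the arm can. A call with a number of a shift or a turn outside -1 to 1 is refused whole. A call with a gripper value outside its range is refused whole. The fingers move at their own pace and stop on an object; "newtons" is the grip in N (left out, the last holds). Time passes only in rows, so rows that do not move let the fingers close. It gives the time, the measured TCP pose, the force, the opening and the grip force at its end, in the units of the state.
- read_state(): the state, without advancing time (a new reading comes with each control period).
- read_camera(name): name is "scene" or "top"; returns a dict with "image" (480x640x3 uint8, red, green, blue), "fx", "fy", "cx", "cy" (pixels), "extrinsics" (4x4, takes a point from world to camera coordinates). Camera axes: x right, y down, z forward; pixel columns grow to the right and rows downward; lengths in m; the calibration is good to about 2 mm. A picture is of the moment at which its call begins. There is no depth.
- finish_job(): hands the job in; it is judged then, once.
Trained networks look in the newest picture that a camera, given by its name, has taken for a name from the list of things; names that differ only in an ending like _2 or _b are one class to them, and where a whole thing is asked for, a point or a joint stands for the part that bears it (a point fixed in the world has none). Each returns a list of dicts, best first, with "p" (0 to 1); they miss things now and then, are a little off and sometimes report something else, mostly with a low value. They report only what shows in the picture. A call takes as long as a camera call.
- regions_of(camera, name): "mask" (480x640 bool, what is visible of it) and "bbox" ([left, top, width, height] in pixels, round what is visible of it).
- tip_of(camera, name): "location" ([column, row] in pixels: a listed point, or the origin of a listed thing).
The state is a dict: "time": time; "q": joint angles; "joint_vel": joint speeds; "joint_torque": joint torques, N m; "tool_pos": TCP position; "tcp_rot": TCP orientation; "wrist_force": force on the tool from outside, world axes, zero at the start; "torque": the same for the moment, N m; "width": opening from 0.0 (shut) to 1.0 (fully open); "grip_force": force on a finger pad.
Only numpy, scipy, OpenCV 4.12 (cv2) and the standard library are available. Lean on these libraries where they do the work, as an engineer would, in place of code of your own. Each camera call takes 0.05 s, during which the arm holds its last target. There are 200 camera calls.

## Task

Stand the white milk bottle upright on the deck of the capping stand, between the blue V-shaped back stop and the carriage. Then slide the carriage by its red post until the bottle is pushed home into the V and the black sprung pad is pressed about halfway in, and leave the carriage there, so that the pad alone holds the bottle. Be gentle, the bottle dents if it is jammed hard, and leave the other things on the counter alone.

Things in the scene. Friction and masses are not known exactly. Their poses are not given: they have to be found in the camera images.
- stand: Flat aluminium base of the capping stand, fixed, 130 (x) by 360 (y) mm, y from -190 to +170 mm. Origin on the counter under the slide line (x = 0); z up; its y axis is the slide direction. Its deck (upper face) is 16 mm above the counter; guide rails 5 mm high edge it, leaving 102 mm between them. A blue V-shaped back stop stands at the +y end, opening towards -y.
- home (a point): Point on the deck at stand (0, +70, 16) mm, axes as the stand: the middle of the places where a bottle home in the V can stand. The blue V (faces at 45 degrees to the slide line, 46 mm tall, top 66 mm above the counter) was left locked anywhere in a 30 mm range, not given: the axis of a bottle fully home lies 15 mm before to 15 mm beyond this point. Find it by feel or sight.
- carriage: White carriage sliding along the stand's y axis (stand y of its origin from -145 mm, fully back, to 0); axes as the stand. Origin on the deck (16 mm above the counter) under the axis of the red post. Body 124 (x) by 70 (y) mm, top 23 mm above the origin; a housing 40 mm wide, top 38 mm above the origin, reaches y = +45 mm. Dry friction about 8 N: it stays where it is left.
- post (a point): Centre of the carriage's red grip post, 70 mm above the carriage origin. The post is 20 mm along y (the slide) by 22 mm along x and rises from 38 to 92 mm above the carriage origin.
- pad_face (a point): Centre of the front face of the black rubber pad when free (this point rides with the carriage and does not show the pad pressed in): carriage (0, +85, 28) mm. Pad 40 mm wide, 34 mm tall, facing +y, at the +y end of the carriage on a spring: it can be pressed back 10 mm, about 0.9 N per mm, 9 N when fully in.
- milk: White 200 ml plastic milk bottle, with two red bands, to be clamped. Origin at the centre of its underside, z up along its axis. Body 56 mm in diameter up to 78 mm, tapering to a 34 mm neck at 100 mm; white cap 38 mm in diameter from 108 to 135 mm. About 0.24 kg; pushing it along the deck takes 1 to 2 N.
- coffee: Brown coffee-milk bottle with a plain brown body, same shape as the milk bottle. Leave alone. Origin at the centre of its underside.
- blue_bottle: Dark blue bottle, same shape as the milk bottle. Leave alone. Origin at the centre of its underside.
- cap_pot: Clear plastic bowl, 90 mm across, 70 mm high. Leave alone. Origin at the centre of its underside.
- jar: Glass jar with a yellow lid, 80 mm across, 120 mm high. Leave alone. Origin at the centre of its underside.
- cup: Glass cup, 72 mm across, 85 mm high. Leave alone. Origin at the centre of its underside.

How it is judged:
By the outcome, as a careful person would: the job done as asked, in the order asked, and still so for the second after the job is handed in, with the robot touching nothing.
It also fails if it takes over 64 s, if anything falls off the work surface, if the arm or the gripper's body presses on something with over 40 N, if the wrist force passes 120 N, or if a joint passes its speed limit or range.

## Working session

There is one attempt and no reset: what is moved stays moved. The work goes in short steps, Python scripts to look and compute and a tool call to move; the robot and the scene stay as the last step left them, time stands still between calls to the robot, and variables do not carry over. Pictures are saved under pics/ and viewed, at most 10 in all, crops included, and the job is handed in when it is done.

Besides the shell and the picture viewer there is one more tool, called after "Emit:" as name(argument=value, ...) on one line, values as JSON. apply_moves: Moves the arm, as the interface text tells. Scaled input: -1 to 1 covers 0.05 m each way for a shift and 6 degrees each way for a turn. Its arguments: {"type":"object","properties":{"fingers":{"type":"array","items":{"type":"number"}},"travel":{"type":"array","items":{"type":"array","items":{"type":"number"}}},"rotation":{"type":"array","items":{"type":"array","items":{"type":"number"}}},"newtons":{"type":"number"}},"required":["fingers","travel","rotation"]}

```bash
mkdir -p pics; cat > h.py <<'E'
from workcell import *
import numpy as np, cv2
from scipy.spatial.transform import Rotation as R
def tri(obs):
    A=[]
    for c,(u,v) in obs:
        K=np.array([[c['fx'],0,c['cx']],[0,c['fy'],c['cy']],[0,0,1]]);P=K@np.array(c['extrinsics'])[:3]
        A+= [u*P[2]-P[0], v*P[2]-P[1]]
    A=np.array(A);x=np.linalg.lstsq(A[:,:3],-A[:,3],rcond=None)[0];return x
def ray(c,uv,z):
    E=np.array(c['extrinsics']);Rm,t=E[:3,:3],E[:3,3];o=-Rm.T@t
    d=Rm.T@np.array([(uv[0]-c['cx'])/c['fx'],(uv[1]-c['cy'])/c['fy'],1]);return o+d*(z-o[2])/d[2]
def proj(c,p):
    E=np.array(c['extrinsics']);q=E[:3,:3]@p+E[:3,3];return np.array([c['fx']*q[0]/q[2]+c['cx'],c['fy']*q[1]/q[2]+c['cy']])
E
cat > a.py <<'E'
from h import *
cs={n:read_camera(n) for n in('scene','top')}
for n,c in cs.items():
    cv2.imwrite(f'pics/{n}0.png',c['image'][:,:,::-1])
    E=np.array(c['extrinsics']);print(n,c['fx'],(-E[:3,:3].T@E[:3,3]).round(3))
for nm in['milk','coffee','blue_bottle','post','pad_face','home','stand','carriage','cap_pot','jar','cup']:
    o={n:tip_of(n,nm) for n in cs}
    for n in cs: print(nm,n,[(np.round(d['location'],1).tolist(),round(d['p'],2)) for d in o[n][:3]], [(d['bbox'],round(d['p'],2)) for d in regions_of(n,nm)[:2]] if nm in('milk','post') else '')
    if all(o.values()): print('   ',tri([(cs[n],o[n][0]['location']) for n in cs]).round(4))
s=read_state();print(s['tool_pos'],s['tcp_rot'],R.from_rotvec(s['tcp_rot']).as_matrix().round(3),s['time'])
E
python3 a.py
```

```text
scene 499.61004196381845 [1.224 0.223 0.921]
top 486.52024458104415 [0.492 0.114 1.011]
milk scene [([471.9, 264.1], 0.85)] [([463.8, 215.1, 30.3, 57.5], 0.69), ([175.0, 271.7, 51.1, 61.4], 0.66)]
milk top [([183.0, 271.2], 0.86)] [([151.8, 256.1, 39.2, 32.3], 0.59), ([448.9, 262.6, 70.1, 71.4], 0.41)]
    [ 0.559   0.4145 -0.0076]
coffee scene [([205.1, 312.6], 0.6), ([475.8, 264.4], 0.59), ([399.7, 254.1], 0.57)] 
coffee top [([400.7, 261.1], 0.75), ([257.1, 267.9], 0.6)] 
    [ 0.6243 -0.1693 -0.3195]
blue_bottle scene [([418.2, 208.5], 0.65), ([208.5, 316.9], 0.36)] 
blue_bottle top [([240.4, 333.8], 0.66)] 
    [0.4281 0.2874 0.0023]
post scene [([199.7, 172.2], 0.75), ([207.9, 194.5], 0.67)] [([177.8, 165.3, 59.5, 48.5], 0.61)]
post top [([503.9, 294.2], 0.81)] [([449.3, 261.5, 69.4, 67.0], 0.57)]
    [ 0.4954 -0.2193  0.0942]
pad_face scene [([234.8, 201.6], 0.66)] 
pad_face top [([451.8, 277.2], 0.88)] 
    [ 0.5305 -0.1334  0.051 ]
home scene [([271.2, 228.1], 0.82)] 
home top [([397.9, 262.0], 0.91), ([488.2, 294.5], 0.15)] 
    [ 0.5659 -0.0372  0.0196]
stand scene [([246.0, 220.4], 0.88), ([234.7, 199.8], 0.58)] 
stand top [([430.5, 272.8], 0.64)] 
    [ 0.5432 -0.106   0.0032]
carriage scene [([211.7, 195.6], 0.88)] 
carriage top [([489.8, 295.3], 0.87)] 
    [ 0.4927 -0.2136  0.0137]
cap_pot scene [([284.5, 331.3], 0.87)] 
cap_pot top [([349.6, 153.7], 0.64)] 
    [0.8018 0.0523 0.0011]
jar scene [([205.2, 315.1], 0.92)] 
jar top [([429.6, 152.6], 0.65)] 
    [ 0.799  -0.1174  0.0025]
cup scene [([359.7, 336.7], 0.72)] 
cup top [([278.5, 161.4], 0.59), ([238.3, 332.0], 0.23)] 
    [0.7869 0.2035 0.0081]
[0.23952394 0.63105086 0.23126853] [-5.66788940e-01 -3.09001683e+00  8.09274432e-05] [[-0.935  0.355 -0.   ]
 [ 0.355  0.935 -0.   ]
 [ 0.    -0.    -1.   ]] 1.4
```

View pics/scene0.png

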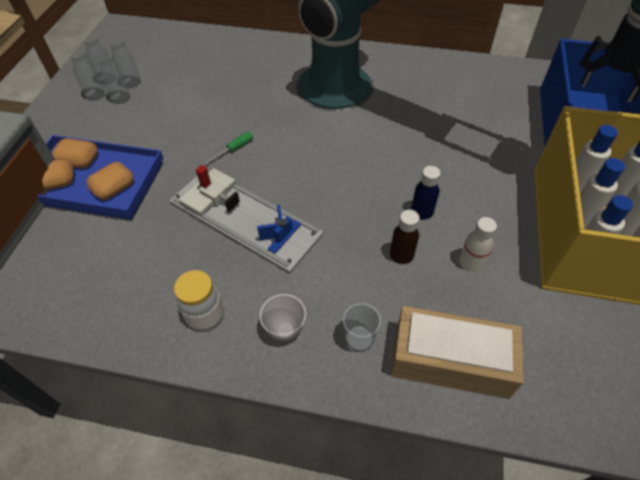

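View pics/top0.png

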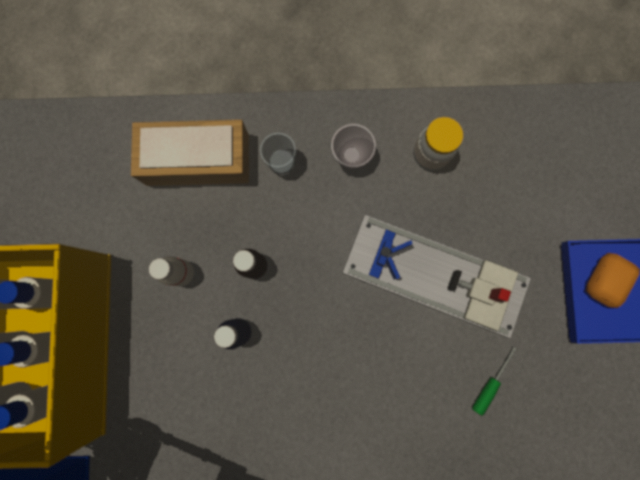

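The scene view shows the milk bottle standing at about (478,245), with the coffee and blue bottles at (404,238) and (426,193). In the top view the milk cap is at (160,269), the stand corners run from (366,217) to (511,334), the V is at about (388,255) and the red post at (500,295). Next I'll refine these with crops.

```bash
cat > b.py <<'E'
from h import *
cs={n:read_camera(n) for n in('scene','top')}
def crop(n,x,y,w,h,k): return cv2.resize(cs[n]['image'][y:y+h,x:x+w,::-1],(w*k,h*k),interpolation=cv2.INTER_CUBIC)
cv2.imwrite('pics/top1.png',crop('top',338,205,200,140,4))
cv2.imwrite('pics/scene1.png',crop('scene',165,155,165,120,4))
def comp(m,near):
    n,l,s,c=cv2.connectedComponentsWithStats(m.astype(np.uint8))
    i=min((i for i in range(1,n) if s[i,4]>15),key=lambda i:np.hypot(*(c[i]-near)));return c[i],s[i]
near={'scene':dict(cap=(487,226),red=(203,176)),'top':dict(cap=(160,269),red=(502,295))}
res={}
for n,c in cs.items():
    im=c['image'].astype(int);mx=im.max(2);mn=im.min(2)
    red=(im[:,:,0]>2*im[:,:,1])&(im[:,:,0]>70)
    for t in(150,165):
        print(n,'cap',t,*comp((mn>t-20)&(mx-mn<45),near[n]['cap']))
    print(n,'red',*comp(red,near[n]['red']))
    m=(im[:,:,0]<im[:,:,2]*.6)&(im[:,:,2]>60); print(n,'blueV',*comp(m,(275,232) if n=='scene' else (390,255)))
    r=regions_of(n,'stand')
    for d in r[:1]:
        pts=np.argwhere(d['mask'])[:,::-1].astype(np.float32);print('stand',cv2.boxPoints(cv2.minAreaRect(pts)).round(1).tolist(),d['p'])
        w=np.array([ray(c,p,.016)[:2] for p in pts]);bx=cv2.boxPoints(cv2.minAreaRect((w*1000).astype(np.float32)));print(bx.round(0).tolist(),cv2.minAreaRect((w*1000).astype(np.float32)))
E
python3 b.py
```

```text
scene cap 150 [487.05240175 223.930131  ] [478 217  19  15 229]
scene cap 165 [486.89423077 223.95192308] [478 217  19  15 208]
scene red [203.31617647 174.01470588] [196 165  14  22 136]
scene blueV [277.82282282 232.54354354] [258 217  42  36 666]
stand [[167.89999389648438, 202.5], [195.60000610351562, 155.8000030517578], [323.5, 231.5], [295.79998779296875, 278.20001220703125]] 0.88
[[391.0, -265.0], [525.0, -323.0], [680.0, 30.0], [546.0, 89.0]] ((535.43798828125, -117.3419189453125), (385.65130615234375, 146.24874877929688), 66.38127136230469)
top cap 150 [158.51194539 268.27303754] [149 259  20  19 293]
top cap 165 [158.59922179 268.307393  ] [150 260  18  18 257]
top red [503.29824561 294.54385965] [498 289  12  12 114]
top blueV [386.21129032 255.0983871 ] [370 230  42  49 620]
```

View pics/top1.png

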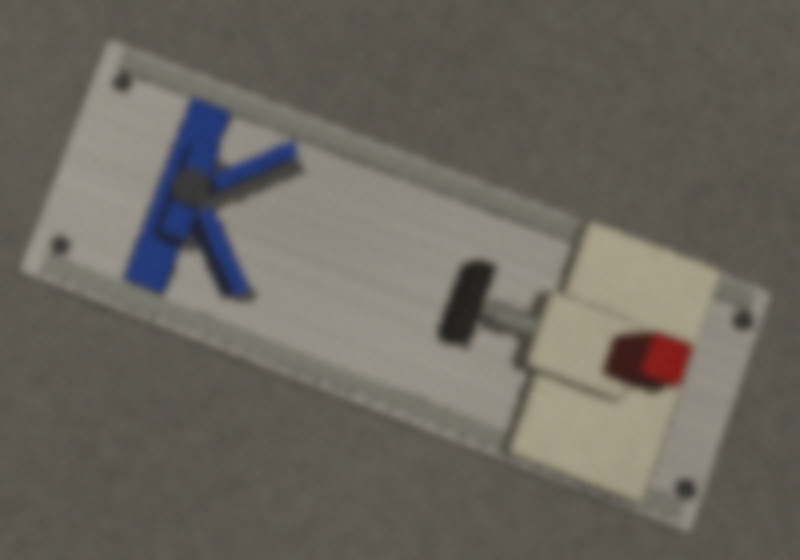

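View pics/scene1.png

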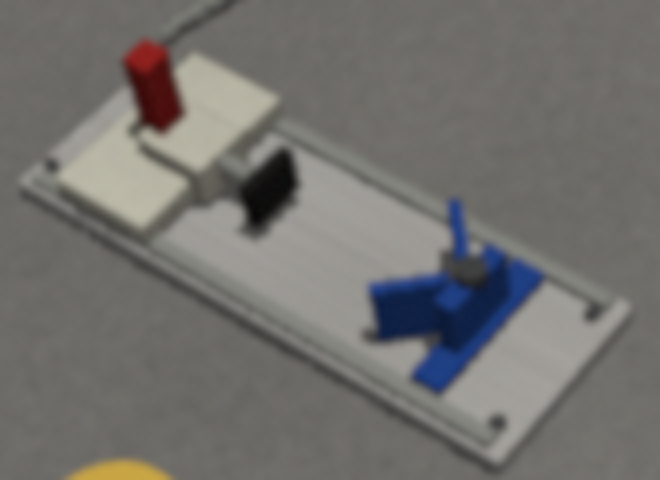

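The crops give the stand corners in the top view at about (365.5,215), (530.5,278), (510.5,337.5) and (343.5,272.5). They also show the V's two arms opening towards the pad, and the post's top face at (504,295). Now I'll turn these into positions.

```bash
cat > c.py <<'E'
from h import *
cs={n:read_camera(n) for n in('scene','top')};S,T=cs['scene'],cs['top']
t=lambda x,y:(338+x/4,205+y/4)
s=lambda x,y:(165+x/4,155+y/4)
C=[tri([(T,t(*a)),(S,s(*b))]) for a,b in [((110,40),(498,467)),((22,270),(632,308)),((770,293),(20,182))]]
for c in C: print('corner tri',c.round(4))
TL,BL,TR,BR=[ray(T,t(*a),.016)[:2] for a in((110,40),(22,270),(770,293),(690,530))]
print('rays',TL.round(4),BL.round(4),TR.round(4),BR.round(4),'len',np.linalg.norm(TL-TR),np.linalg.norm(BL-BR),np.linalg.norm(TL-BL))
yv=(TL+BL-TR-BR);yv/=np.linalg.norm(yv);xv=np.array([yv[1],-yv[0]])
cen=(TL+BL+TR+BR)/4;o=cen+yv*.010
print('origin',o,'yaw y-axis',np.degrees(np.arctan2(yv[1],yv[0])),'from corner w dir',np.degrees(np.arctan2(*(TL-BL)[::-1])))
st=lambda p:np.array([(p[:2]-o)@xv,(p[:2]-o)@yv])*1000
p=tri([(T,t(665,360)),(S,s(147,53))]);print('post top',p.round(4),'stand',st(p).round(1))
c=tri([(T,(158.5,268.3)),(S,(487,222))]);print('cap',c.round(4),'at z.135',ray(T,(158.5,268.3),.135).round(4),ray(T,(158.5,268.3),.13).round(4))
print('pad top', st(ray(T,t(487,300),.061)),st(ray(T,t(470,262),.061)),st(ray(T,t(468,345),.061)))
for nm,a in dict(a1a=(220,190),a1b=(298,160),a2a=(212,213),a2b=(252,290)).items(): print(nm,st(ray(T,t(*a),.066)).round(1))
for nm,a in dict(body_front_top=(592,222),bft2=(512,450),).items(): print(nm,st(ray(T,t(*a),.039)).round(1))
E
python3 c.py
```

```text
corner tri [0.6661 0.0269 0.0085]
corner tri [0.5472 0.0767 0.01  ]
corner tri [ 0.5261 -0.3034  0.0124]
rays [0.665  0.0263] [0.5471 0.0755] [ 0.5263 -0.3032] [ 0.4094 -0.254 ] len 0.35748718466857826 0.35710131774926807 0.1276947522431952
origin [ 0.5408344  -0.10463104] yaw y-axis 67.25124983267693 from corner w dir -22.62144276969205
post top [ 0.4935 -0.2138  0.1066] stand [  -1.4 -119. ]
cap [0.5559 0.4132 0.139 ] at z.135 [0.5562 0.4142 0.135 ] [0.5565 0.4159 0.13  ]
pad top [  1.73168262 -45.90096999] [ 16.1257013  -32.15646774] [-22.09194099 -44.53637741]
a1a [ 4.3 93.5]
a1b [31.8 63.2]
a2a [-7.7 93.2]
a2b [-35.7  62.3]
body_front_top [ 60.4 -87. ]
bft2 [-60.1 -86.8]
```

```bash
cat > d.py <<'E'
from h import *
cs={n:read_camera(n) for n in('scene','top')};S,T=cs['scene'],cs['top']
for nm,a,b in [('edge near',(110,256),(582,233)),('edge far',(105,465),(568,112)),('bottle1',(10,292),(617,210)),('b2',(10,353),(608,174)),('b3',(8,415),(604,138))]:
    print(nm,tri([(T,a),(S,b)]).round(3))
s=read_state();Rm=R.from_rotvec(s['tcp_rot']).as_matrix();p=s['tool_pos']
for t in [(0.556,0.414,.32)]: print((Rm.T@(np.array(t)-p)/.05).round(3))
E
python3 d.py
```

```text
edge near [0.582 0.54  0.163]
edge far [0.235 0.537 0.169]
bottle1 [0.518 0.645 0.187]
b2 [0.416 0.644 0.18 ]
b3 [0.317 0.642 0.186]
[-7.458 -1.813 -1.774]
```

Emit:
apply_moves(fingers=[0.8, 0.8, 0.8, 0.8, 0.8, 0.8, 0.8, 0.8, 0.8, 0.8, 0.8, 0.8], newtons=30, travel=[[0, 0, -0.8], [0, 0, -0.8], [0, 0, -0.8], [-0.8, -0.2, 0], [-0.8, -0.2, 0], [-0.8, -0.2, 0], [-0.8, -0.2, 0], [-0.8, -0.2, 0], [-0.8, -0.2, 0], [-0.8, -0.2, 0], [-0.8, -0.2, 0], [-0.8, -0.2, 0]], rotation=[[0, 0, 0], [0, 0, 0], [0, 0, 0], [0, 0, 0.32], [0, 0, 0], [0, 0, 0], [0, 0, 0], [0, 0, 0], [0, 0, 0], [0, 0, 0], [0, 0, 0], [0, 0, 0]])

```text
time: 3.0
tool_pos: [0.5389, 0.409, 0.3514]
tcp_rot: [0.618, 3.08, 0.0]
wrist_force: [0.2, 0.8, 0.5]
width: 0.803
grip_force: 0.0
```

```bash
cat > go.py <<'E'
import sys
from h import *
s=read_state();Rm=R.from_rotvec(s['tcp_rot']).as_matrix();p=s['tool_pos'];t=np.array([float(v) for v in sys.argv[1:4]])
print('pos',np.round(p,4),'yaw',np.degrees(np.arctan2(Rm[1,1],Rm[0,1])).round(2),'tilt',Rm[:,2].round(3),'f',np.round(s['wrist_force'],2),'w',s['width'],s['grip_force'],'t',s['time'])
print('need units',(Rm.T@(t-p)/.05).round(3))
E
python3 go.py 0.556 0.414 0.2
```

```text
pos [0.5389 0.409  0.3514] yaw 67.29 tilt [ 0.  0. -1.] f [0.2  0.82 0.47] w 0.8027477841928581 0.0 t 3.0
need units [-0.276  0.224  3.028]
```

Emit:
apply_moves(fingers=[0.8, 0.8, 0.8, 0.8, 0.8, 0.8, 0.8], travel=[[-0.28, 0.22, 0], [0, 0, 0.9], [0, 0, 0.9], [0, 0, 0.9], [0, 0, 0.6], [0, 0, 0.3], [0, 0, 0]], rotation=[[0, 0, 0], [0, 0, 0], [0, 0, 0], [0, 0, 0], [0, 0, 0], [0, 0, 0], [0, 0, 0]])

```text
time: 3.7
tool_pos: [0.5534, 0.4139, 0.1682]
tcp_rot: [-0.618, -3.076, 0.006]
wrist_force: [-0.7, -0.3, -0.6]
width: 0.798
grip_force: 0.0
```

```bash
python3 go.py 0.556 0.414 0.098; python3 - <<'E'
from h import *
T=read_camera('top');S=read_camera('scene')
a=cv2.resize(T['image'][205:325,90:250,::-1],(400,300));b=cv2.resize(S['image'][130:290,400:580,::-1],(400,356))
cv2.imwrite('pics/g1.png',np.hstack([cv2.copyMakeBorder(a,0,56,0,0,cv2.BORDER_CONSTANT),b]))
E
```

```text
pos [0.5534 0.4139 0.1682] yaw 67.29 tilt [-0.004 -0.003 -1.   ] f [-0.69 -0.34 -0.6 ] w 0.798268154073406 0.0 t 3.7
need units [-0.052  0.028  1.403]
```

View pics/g1.png

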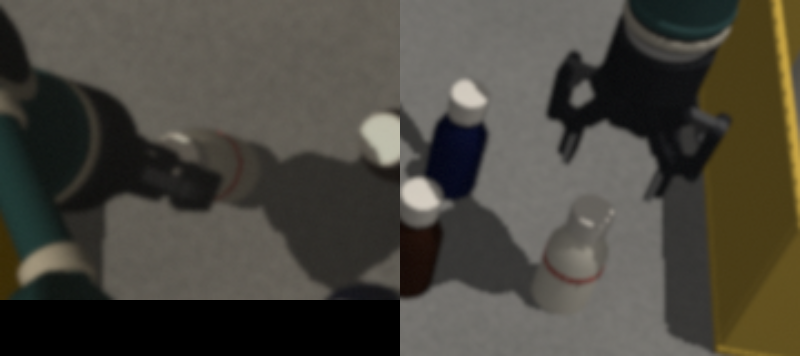

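The gripper straddles the milk cap: in the scene half of the picture the fingers are at (570,155) and (655,190), above the cap at (592,205). I'll descend and close.

Emit:
apply_moves(fingers=[0.8, 0.8, 0.8, 0.8, 0.2, 0.2, 0.2, 0.2, 0.2, 0.2, 0.2], travel=[[-0.05, 0.03, 0.6], [0, 0, 0.5], [0, 0, 0.3], [0, 0, 0], [0, 0, 0], [0, 0, 0], [0, 0, 0], [0, 0, 0], [0, 0, 0], [0, 0, 0], [0, 0, 0]], rotation=[[0, 0, 0], [0, 0, 0], [0, 0, 0], [0, 0, 0], [0, 0, 0], [0, 0, 0], [0, 0, 0], [0, 0, 0], [0, 0, 0], [0, 0, 0], [0, 0, 0]], newtons=30)

```text
time: 4.9
tool_pos: [0.559, 0.4159, 0.1038]
tcp_rot: [0.618, 3.078, 0.003]
wrist_force: [-0.6, -0.9, 7.1]
width: 0.44
grip_force: 29.9
```

```bash
python3 go.py 0.556 0.414 0.25
```

```text
pos [0.559  0.4159 0.1038] yaw 67.29 tilt [ 0.003  0.002 -1.   ] f [-0.57 -0.9   7.14] w 0.43967186959316995 29.929577708244324 t 4.9
need units [ 0.034 -0.05  -2.924]
```

Emit:
apply_moves(fingers=[0.2, 0.2, 0.2, 0.2, 0.2, 0.2], travel=[[0, 0, -0.2], [0, 0, -0.6], [0, 0, -0.8], [0, 0, -0.8], [0, 0, -0.5], [0, 0, 0]], rotation=[[0, 0, 0], [0, 0, 0], [0, 0, 0], [0, 0, 0], [0, 0, 0], [0, 0, 0]])

```text
time: 5.5
tool_pos: [0.5601, 0.4172, 0.2527]
tcp_rot: [0.617, 3.073, 0.012]
wrist_force: [0.7, 1.0, -2.3]
width: 0.437
grip_force: 31.1
```

```bash
python3 - <<'E'
import numpy as np
o=np.array([.54083,-.10463]);a=np.radians(67.25);y=np.array([np.cos(a),np.sin(a)])
print(o+y*.025, o-y*.120)
E
python3 go.py 0.5505 -0.0816 0.25
```

```text
[ 0.55049777 -0.08157498] [ 0.49442468 -0.21529412]
pos [0.5601 0.4172 0.2527] yaw 67.3 tilt [ 0.008  0.006 -1.   ] f [ 0.7   0.98 -2.34] w 0.4370305726565389 31.078473329544067 t 5.5
need units [-3.672e+00 -9.277e+00 -8.000e-03]
```

Emit:
apply_moves(fingers=[0.2, 0.2, 0.2, 0.2, 0.2, 0.2, 0.2, 0.2, 0.2, 0.2, 0.2, 0.2], travel=[[0, 0, -0.5], [0, 0, -0.5], [-0.2, -0.5, 0], [-0.4, -1, 0], [-0.4, -1, 0], [-0.4, -1, 0], [-0.4, -1, 0], [-0.4, -1, 0], [-0.4, -1, 0], [-0.4, -1, 0], [-0.4, -1, 0], [-0.2, -0.5, 0]], rotation=[[0, 0, 0], [0, 0, 0], [0, 0, 0], [0, 0, 0], [0, 0, 0], [0, 0, 0], [0, 0, 0], [0, 0, 0], [0, 0, 0], [0, 0, 0], [0, 0, 0], [0, 0, 0]])

```text
time: 6.7
tool_pos: [0.5489, -0.0419, 0.2937]
tcp_rot: [-0.622, -3.076, 0.003]
wrist_force: [0.6, -0.1, -1.3]
width: 0.436
grip_force: 31.5
```

Emit:
apply_moves(fingers=[0.2, 0.2], travel=[[0, 0, 0], [0, 0, 0]], rotation=[[0, 0, 0], [0, 0, 0]])

```text
time: 6.9
tool_pos: [0.5495, -0.0388, 0.2941]
tcp_rot: [-0.621, -3.076, -0.001]
wrist_force: [-0.8, 0.6, -3.1]
width: 0.434
grip_force: 31.5
```

```bash
python3 go.py 0.5505 -0.0816 0.150
```

```text
pos [ 0.5495 -0.0388  0.2941] yaw 67.18 tilt [-0.003  0.001 -1.   ] f [-0.81  0.58 -3.08] w 0.4344943751257793 31.469879150390625 t 6.9
need units [-0.36  -0.781  2.88 ]
```

Emit:
apply_moves(fingers=[0.2, 0.2, 0.2, 0.2, 0.2, 0.2, 0.2, 0.2], travel=[[-0.18, -0.4, 0], [-0.18, -0.38, 0], [0, 0, 0.7], [0, 0, 0.7], [0, 0, 0.7], [0, 0, 0.6], [0, 0, 0.3], [0, 0, 0]], rotation=[[0, 0, 0], [0, 0, 0], [0, 0, 0], [0, 0, 0], [0, 0, 0], [0, 0, 0], [0, 0, 0], [0, 0, 0]])

```text
time: 7.7
tool_pos: [0.5497, -0.0797, 0.1428]
tcp_rot: [-0.615, -3.074, -0.0]
wrist_force: [-0.6, 0.5, -2.3]
width: 0.435
grip_force: 31.5
```

```bash
python3 go.py 0.5505 -0.0816 0.121; python3 - <<'E'
from h import *
T=read_camera('top');S=read_camera('scene')
a=cv2.resize(T['image'][205:345,338:538,::-1],(400,280));b=cv2.resize(S['image'][120:290,150:340,::-1],(400,358))
cv2.imwrite('pics/g2.png',np.hstack([cv2.copyMakeBorder(a,0,78,0,0,cv2.BORDER_CONSTANT),b]))
E
```

```text
pos [ 0.5497 -0.0797  0.1428] yaw 67.38 tilt [-0.007  0.002 -1.   ] f [-0.64  0.45 -2.28] w 0.4350162768414675 31.497876048088074 t 7.7
need units [-0.033 -0.028  0.436]
```

View pics/g2.png

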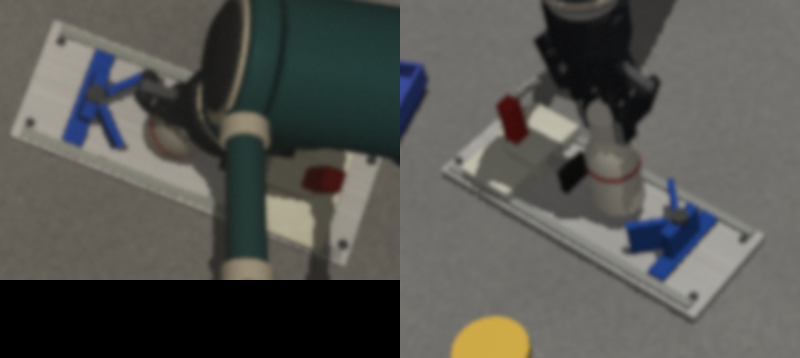

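The bottle hangs upright between the pad at (570,172) and the V at (650,235), both in the scene half. Now I'll lower it gently.

Emit:
apply_moves(fingers=[0.2, 0.2, 0.2, 0.2, 0.2, 0.2], travel=[[0, 0, 0.1], [0, 0, 0.1], [0, 0, 0.08], [0, 0, 0.06], [0, 0, 0.04], [0, 0, 0]], rotation=[[0, 0, 0], [0, 0, 0], [0, 0, 0], [0, 0, 0], [0, 0, 0], [0, 0, 0]])

```text
time: 8.4
tool_pos: [0.5518, -0.0814, 0.1269]
tcp_rot: [-0.619, -3.079, -0.0]
wrist_force: [-0.9, -1.4, -1.7]
width: 0.434
grip_force: 31.5
```

Emit:
apply_moves(fingers=[0.2, 0.2, 0.2], travel=[[0, 0, 0.05], [0, 0, 0.05], [0, 0, 0]], rotation=[[0, 0, 0], [0, 0, 0], [0, 0, 0]])

```text
time: 8.7
tool_pos: [0.5518, -0.0813, 0.1218]
tcp_rot: [-0.618, -3.079, 0.0]
wrist_force: [0.1, -0.1, -2.9]
width: 0.434
grip_force: 31.5
```

Emit:
apply_moves(fingers=[0.2, 0.2, 0.2], travel=[[0, 0, 0.03], [0, 0, 0.02], [0, 0, 0]], rotation=[[0, 0, 0], [0, 0, 0], [0, 0, 0]])

```text
time: 9.0
tool_pos: [0.5524, -0.0814, 0.12]
tcp_rot: [0.618, 3.08, -0.0]
wrist_force: [0.2, -0.1, -2.6]
width: 0.435
grip_force: 31.7
```

Emit:
apply_moves(fingers=[0.2, 0.2, 0.2], travel=[[0, 0, 0.03], [0, 0, 0.03], [0, 0, 0]], rotation=[[0, 0, 0], [0, 0, 0], [0, 0, 0]])

```text
time: 9.3
tool_pos: [0.5538, -0.0821, 0.1199]
tcp_rot: [0.618, 3.077, -0.001]
wrist_force: [-2.9, -0.4, 10.4]
width: 0.435
grip_force: 32.7
```

Emit:
apply_moves(fingers=[0.2, 0.2, 0.55, 0.7, 0.8, 0.8, 0.8, 0.8, 0.8, 0.8, 0.8, 0.8], travel=[[0, 0, -0.05], [0, 0, 0], [0, 0, 0], [0, 0, 0], [0, 0, 0], [0, 0, 0], [0, 0, -0.3], [0, 0, -0.5], [0, 0, -0.5], [0, 0, -0.5], [0, 0, -0.3], [0, 0, 0]], rotation=[[0, 0, 0], [0, 0, 0], [0, 0, 0], [0, 0, 0], [0, 0, 0], [0, 0, 0], [0, 0, 0], [0, 0, 0], [0, 0, 0], [0, 0, 0], [0, 0, 0], [0, 0, 0]])

```text
time: 10.5
tool_pos: [0.5542, -0.0818, 0.2281]
tcp_rot: [0.617, 3.074, 0.0]
wrist_force: [0.2, 0.6, 0.2]
width: 0.805
grip_force: 0.0
```

```bash
python3 go.py 0.4944 -0.2153 0.22; python3 - <<'E'
from h import *
S=read_camera('scene')
cv2.imwrite('pics/g3.png',cv2.resize(S['image'][120:290,150:340,::-1],(570,510)))
for nm in('post','milk'):print(nm,[(d['location'],d['p']) for d in tip_of('scene',nm)])
E
```

```text
pos [ 0.5542 -0.0818  0.2281] yaw 67.29 tilt [ 0.006 -0.001 -1.   ] f [0.22 0.63 0.17] w 0.8054956853366891 0.0 t 10.5
need units [ 0.073 -2.925  0.157]
post [([199.5, 175.0], 0.86)]
milk [([258.4, 220.1], 0.82), ([231.6, 197.7], 0.26)]
```

View pics/g3.png

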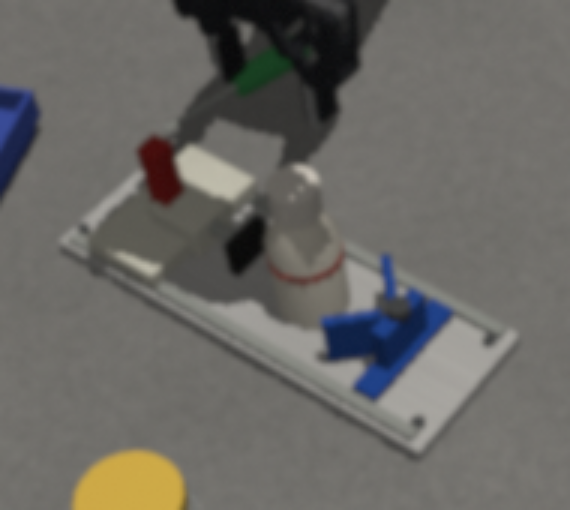

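The bottle stands upright on the deck, clear of both the pad at (245,245) and the V at (385,330). Next I'll go to the post.

Emit:
apply_moves(fingers=[0.7, 0.7, 0.7, 0.7, 0.7, 0.7, 0.7, 0.7, 0.7, 0.7, 0.7], travel=[[0.07, -0.5, 0], [0, -0.8, 0], [0, -0.8, 0], [0, -0.5, 0], [0, -0.3, 0], [0, 0, 0], [0, 0, 0.5], [0, 0, 0.5], [0, 0, 0.3], [0, 0, 0], [0, 0, 0]], rotation=[[0, 0, 0], [0, 0, 0], [0, 0, 0], [0, 0, 0], [0, 0, 0], [0, 0, 0], [0, 0, 0], [0, 0, 0], [0, 0, 0], [0, 0, 0], [0, 0, 0]])

```text
time: 11.75
tool_pos: [0.4932, -0.2131, 0.1592]
tcp_rot: [-0.617, -3.08, -0.001]
wrist_force: [0.5, -0.4, 0.2]
width: 0.698
grip_force: 0.0
```

```bash
python3 go.py 0.494 -0.2145 0.072
```

```text
pos [ 0.4932 -0.2131  0.1592] yaw 67.34 tilt [-0.  0. -1.] f [ 0.51 -0.35  0.17] w 0.6980860947842629 0.0 t 11.75
need units [-0.026 -0.02   1.745]
```

Emit:
apply_moves(fingers=[0.7, 0.7, 0.7, 0.7, 0.7, 0.1, 0.1, 0.1, 0.1, 0.1, 0.1, 0.1], travel=[[-0.02, -0.02, 0.5], [0, 0, 0.5], [0, 0, 0.4], [0, 0, 0.3], [0, 0, 0], [0, 0, 0], [0, 0, 0], [0, 0, 0], [0, 0, 0], [0, 0, 0], [0, 0, 0], [0, 0, 0]], rotation=[[0, 0, 0], [0, 0, 0], [0, 0, 0], [0, 0, 0], [0, 0, 0], [0, 0, 0], [0, 0, 0], [0, 0, 0], [0, 0, 0], [0, 0, 0], [0, 0, 0], [0, 0, 0]], newtons=30)

```text
time: 12.95
tool_pos: [0.4948, -0.2154, 0.076]
tcp_rot: [0.618, 3.077, -0.0]
wrist_force: [-0.1, 1.8, 6.0]
width: 0.229
grip_force: 31.6
```

```bash
cat > st.py <<'E'
from h import *
s=read_state();o=np.array([.54083,-.10463]);a=np.radians(67.25);y=np.array([np.cos(a),np.sin(a)]);x=np.array([y[1],-y[0]])
p=s['tool_pos'];f=np.array(s['wrist_force'])
print('stand xy mm',((p[:2]-o)@x*1000).round(1),((p[:2]-o)@y*1000).round(2),'z',p[2].round(4),'Fx,Fy,Fz',(f[:2]@x).round(2),(f[:2]@y).round(2),f[2].round(2),'w',round(s['width']*85,1),'grip',round(s['grip_force'],1),'t',s['time'])
E
python3 st.py
```

```text
stand xy mm 0.4 -119.94 z 0.076 Fx,Fy,Fz -0.8 1.64 5.98 w 19.5 grip 31.6 t 12.95
```

Emit:
apply_moves(fingers=[0.1, 0.1, 0.1, 0.1, 0.1, 0.1, 0.1, 0.1], travel=[[0, 0, -0.08], [0, 0.05, 0], [0, 0.1, 0], [0, 0.1, 0], [0, 0.1, 0], [0, 0.1, 0], [0, 0.1, 0], [0, 0.05, 0]], rotation=[[0, 0, 0], [0, 0, 0], [0, 0, 0], [0, 0, 0], [0, 0, 0], [0, 0, 0], [0, 0, 0], [0, 0, 0]])

```text
time: 13.75
tool_pos: [0.5055, -0.1897, 0.0762]
tcp_rot: [0.617, 3.078, -0.006]
wrist_force: [6.6, -11.1, -19.1]
width: 0.229
grip_force: 34.0
```

```bash
python3 st.py
```

```text
stand xy mm 0.3 -92.09 z 0.0762 Fx,Fy,Fz 10.36 -7.68 -19.07 w 19.5 grip 34.0 t 13.75
```

Emit:
apply_moves(fingers=[0.1, 0.1, 0.1], travel=[[0, 0, 0.05], [-0.02, 0, 0], [0, 0, 0]], rotation=[[0, 0, 0], [0, 0, 0], [0, 0, 0]])

```text
time: 14.05
tool_pos: [0.5057, -0.1894, 0.0761]
tcp_rot: [0.618, 3.08, -0.004]
wrist_force: [-2.0, -4.9, 0.1]
width: 0.223
grip_force: 36.7
```

```bash
python3 st.py; python3 -c "
from h import *
print(R.from_rotvec(read_state()['tcp_rot']).as_matrix().round(4),read_state()['torque'])"
```

```text
stand xy mm 0.4 -91.79 z 0.0761 Fx,Fy,Fz 0.09 -5.32 0.1 w 18.9 grip 36.7 t 14.05
[[-9.226e-01  3.858e-01 -4.000e-04]
 [ 3.858e-01  9.226e-01 -2.500e-03]
 [-6.000e-04 -2.500e-03 -1.000e+00]] [-0.5564035   0.05134902 -0.05867684]
```

Emit:
apply_moves(fingers=[0.1, 0.1, 0.1, 0.1, 0.1, 0.1, 0.1, 0.1, 0.1, 0.1], travel=[[0, 0.05, 0], [0, 0.05, 0], [0, 0.05, 0], [0, 0.05, 0], [0, 0.05, 0], [0, 0.05, 0], [0, 0.05, 0], [0, 0.05, 0], [0, 0.05, 0], [0, 0.05, 0]], rotation=[[0, 0, 0], [0, 0, 0], [0, 0, 0], [0, 0, 0], [0, 0, 0], [0, 0, 0], [0, 0, 0], [0, 0, 0], [0, 0, 0], [0, 0, 0]])

```text
time: 15.05
tool_pos: [0.515, -0.1672, 0.0761]
tcp_rot: [-0.618, -3.08, 0.006]
wrist_force: [-3.3, -8.5, 0.4]
width: 0.229
grip_force: 36.5
```

```bash
python3 st.py;python3 - <<'E'
from h import *
S=read_camera('scene')
cv2.imwrite('pics/g4.png',cv2.resize(S['image'][150:270,200:340,::-1],(700,600),interpolation=cv2.INTER_CUBIC))
E
```

```text
stand xy mm 0.4 -67.7 z 0.0761 Fx,Fy,Fz 0.24 -9.11 0.37 w 19.5 grip 36.5 t 15.05
```

View pics/g4.png

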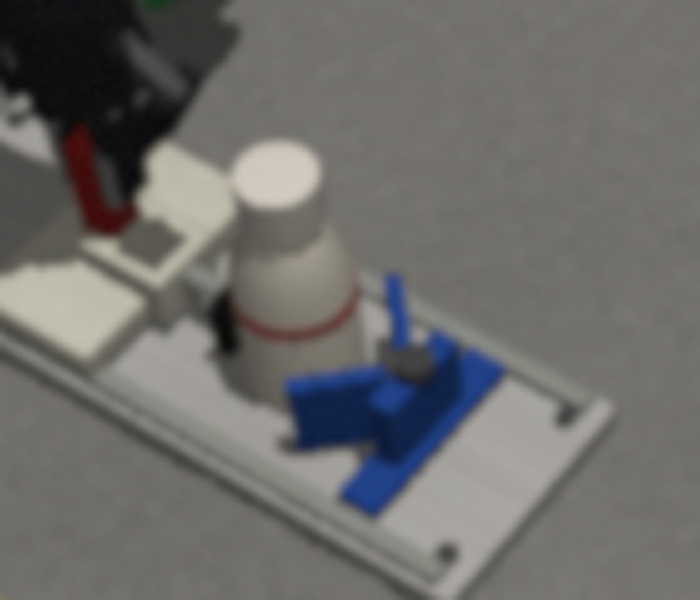

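The pad touches the bottle at (225,320), and the bottle is upright and just about to enter the V. From here I'll take small steps and watch the slide force.

Emit:
apply_moves(fingers=[0.1, 0.1, 0.1, 0.1], travel=[[0, 0.03, 0], [0, 0.03, 0], [0, 0.03, 0], [0, 0.03, 0]], rotation=[[0, 0, 0], [0, 0, 0], [0, 0, 0], [0, 0, 0]])

```text
time: 15.5
tool_pos: [0.5173, -0.1617, 0.0761]
tcp_rot: [-0.618, -3.08, 0.006]
wrist_force: [-3.4, -8.9, 1.2]
width: 0.228
grip_force: 36.6
```

```bash
python3 st.py
```

```text
stand xy mm 0.3 -61.72 z 0.0761 Fx,Fy,Fz 0.33 -9.47 1.16 w 19.4 grip 36.6 t 15.5
```

Emit:
apply_moves(fingers=[0.1, 0.1], travel=[[0, 0.02, 0], [0, 0.02, 0]], rotation=[[0, 0, 0], [0, 0, 0]])

```text
time: 15.7
tool_pos: [0.5181, -0.1599, 0.0761]
tcp_rot: [0.618, 3.08, -0.006]
wrist_force: [-3.1, -8.5, 0.3]
width: 0.227
grip_force: 36.6
```

```bash
python3 st.py
```

```text
stand xy mm 0.4 -59.74 z 0.0761 Fx,Fy,Fz 0.48 -9.07 0.28 w 19.3 grip 36.6 t 15.7
```

Emit:
apply_moves(fingers=[0.1, 0.1], travel=[[0, 0.02, 0], [0, 0.02, 0]], rotation=[[0, 0, 0], [0, 0, 0]])

```text
time: 15.9
tool_pos: [0.5188, -0.158, 0.0761]
tcp_rot: [0.618, 3.08, -0.006]
wrist_force: [-3.2, -8.3, -0.3]
width: 0.226
grip_force: 36.6
```

```bash
python3 st.py
```

```text
stand xy mm 0.4 -57.75 z 0.0761 Fx,Fy,Fz 0.28 -8.91 -0.28 w 19.2 grip 36.6 t 15.9
```

Emit:
apply_moves(fingers=[0.1, 0.1], travel=[[0, 0.02, 0], [0, 0.02, 0]], rotation=[[0, 0, 0], [0, 0, 0]])

```text
time: 16.1
tool_pos: [0.5196, -0.1562, 0.0761]
tcp_rot: [0.618, 3.08, -0.006]
wrist_force: [-2.8, -8.6, 0.9]
width: 0.226
grip_force: 36.6
```

```bash
python3 st.py
```

```text
stand xy mm 0.4 -55.78 z 0.0761 Fx,Fy,Fz 0.75 -8.99 0.87 w 19.2 grip 36.6 t 16.1
```

Emit:
apply_moves(fingers=[0.1], travel=[[0, 0.02, 0]], rotation=[[0, 0, 0]])

```text
time: 16.2
tool_pos: [0.52, -0.1553, 0.0761]
tcp_rot: [-0.618, -3.08, 0.006]
wrist_force: [-4.4, -8.6, 0.7]
width: 0.23
grip_force: 36.6
```

```bash
python3 st.py
```

```text
stand xy mm 0.3 -54.75 z 0.0761 Fx,Fy,Fz -0.76 -9.62 0.67 w 19.5 grip 36.6 t 16.2
```

Emit:
apply_moves(fingers=[0.1], travel=[[0, 0.02, 0]], rotation=[[0, 0, 0]])

```text
time: 16.3
tool_pos: [0.5204, -0.1543, 0.0761]
tcp_rot: [-0.618, -3.08, 0.006]
wrist_force: [-3.9, -9.3, 0.2]
width: 0.227
grip_force: 36.6
```

```bash
python3 st.py
```

```text
stand xy mm 0.3 -53.75 z 0.0761 Fx,Fy,Fz -0.01 -10.04 0.2 w 19.3 grip 36.6 t 16.3
```

Emit:
apply_moves(fingers=[0.1], travel=[[0, 0.02, 0]], rotation=[[0, 0, 0]])

```text
time: 16.4
tool_pos: [0.5207, -0.1534, 0.0761]
tcp_rot: [-0.618, -3.08, 0.006]
wrist_force: [-3.2, -9.1, 0.3]
width: 0.227
grip_force: 36.6
```

```bash
python3 st.py
```

```text
stand xy mm 0.4 -52.77 z 0.0761 Fx,Fy,Fz 0.57 -9.64 0.31 w 19.3 grip 36.6 t 16.4
```

Emit:
apply_moves(fingers=[0.1], travel=[[0, 0.02, 0]], rotation=[[0, 0, 0]])

```text
time: 16.5
tool_pos: [0.5211, -0.1526, 0.0761]
tcp_rot: [-0.618, -3.08, 0.007]
wrist_force: [-3.7, -9.0, 0.9]
width: 0.235
grip_force: 36.6
```

```bash
python3 st.py;python3 - <<'E'
from h import *
S=read_camera('scene')
cv2.imwrite('pics/g5.png',cv2.resize(S['image'][170:270,210:330,::-1],(720,600),interpolation=cv2.INTER_CUBIC))
E
```

```text
stand xy mm 0.4 -51.83 z 0.0761 Fx,Fy,Fz 0.06 -9.68 0.88 w 19.9 grip 36.6 t 16.5
```

View pics/g5.png

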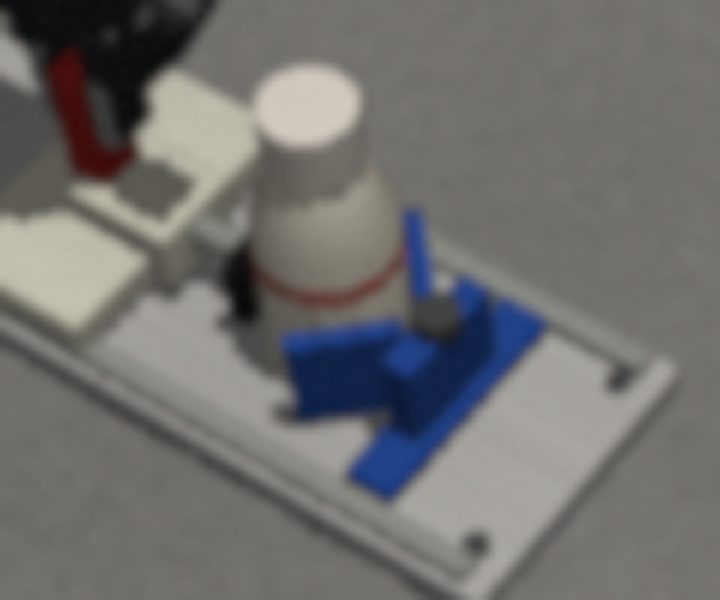

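The bottle is now inside the V, its front seen behind the arms at about (340,330). I'll keep stepping, and track the cap centroid as well as the force.

```bash
cat >> st.py <<'E'
S=read_camera('scene');im=S['image'][165:205,245:285].astype(float).min(2);w=np.clip(im-140,0,30)
n,l,_,_=cv2.connectedComponentsWithStats((w>0).astype(np.uint8));k=l[22,17] or l[20,16];w=w*(l==k);v,u=np.mgrid[165:205,245:285]
u0=(w*u).sum()/w.sum();v0=(w*v).sum()/w.sum();q=ray(S,(u0,v0),.151)
print('cap px',u0.round(2),v0.round(2),w.sum().round(),'stand mm',((q[:2]-o)@x*1000).round(2),((q[:2]-o)@y*1000).round(2))
E
python3 st.py
```

```text
stand xy mm 0.4 -51.73 z 0.0761 Fx,Fy,Fz 0.33 -9.31 0.3 w 19.8 grip 36.6 t 16.55
cap px 256.66 188.75 7553.0 stand mm 6.46 54.6
```

Emit:
apply_moves(fingers=[0.1], travel=[[0, 0.02, 0]], rotation=[[0, 0, 0]])

```text
time: 16.7
tool_pos: [0.5214, -0.1519, 0.0761]
tcp_rot: [-0.618, -3.08, 0.007]
wrist_force: [-2.8, -10.1, 0.9]
width: 0.229
grip_force: 36.6
```

```bash
python3 st.py
```

```text
stand xy mm 0.3 -51.06 z 0.0761 Fx,Fy,Fz 1.35 -10.34 0.87 w 19.5 grip 36.6 t 16.7
cap px 256.63 188.78 7583.0 stand mm 6.57 54.6
```

Emit:
apply_moves(fingers=[0.1], travel=[[0, 0.02, 0]], rotation=[[0, 0, 0]])

```text
time: 16.85
tool_pos: [0.5217, -0.1511, 0.0761]
tcp_rot: [-0.618, -3.08, 0.007]
wrist_force: [-4.8, -11.4, 1.9]
width: 0.227
grip_force: 36.6
```

```bash
python3 st.py
```

```text
stand xy mm 0.4 -50.22 z 0.0761 Fx,Fy,Fz 0.03 -12.39 1.94 w 19.3 grip 36.6 t 16.85
cap px 256.5 188.94 7716.0 stand mm 7.07 54.65
```

Emit:
apply_moves(fingers=[0.1], travel=[[0, 0.02, 0]], rotation=[[0, 0, 0]])

```text
time: 17.0
tool_pos: [0.5221, -0.1503, 0.0761]
tcp_rot: [-0.618, -3.08, 0.008]
wrist_force: [-3.9, -12.2, 0.8]
width: 0.229
grip_force: 36.6
```

```bash
python3 st.py
```

```text
stand xy mm 0.4 -49.39 z 0.0761 Fx,Fy,Fz 1.1 -12.75 0.82 w 19.4 grip 36.6 t 17.0
cap px 256.46 188.99 7746.0 stand mm 7.22 54.66
```

Emit:
apply_moves(fingers=[0.1], travel=[[0, 0.02, 0]], rotation=[[0, 0, 0]])

```text
time: 17.15
tool_pos: [0.5224, -0.1496, 0.0761]
tcp_rot: [-0.617, -3.08, 0.008]
wrist_force: [-5.1, -13.0, 1.3]
width: 0.229
grip_force: 36.6
```

```bash
python3 st.py
```

```text
stand xy mm 0.4 -48.6 z 0.0761 Fx,Fy,Fz 0.37 -13.98 1.29 w 19.4 grip 36.6 t 17.15
cap px 256.32 189.16 7875.0 stand mm 7.75 54.71
```

```bash
cat > cmp.py <<'E'
import sys
from h import *
S=read_camera('scene');cv2.imwrite(sys.argv[1],S['image'][:,:,::-1])
B=cv2.resize(S['image'][170:270,210:330,::-1],(720,600),interpolation=cv2.INTER_CUBIC);A=cv2.imread('pics/g5.png')
o=np.array([.54083,-.10463]);a=np.radians(67.25);y=np.array([np.cos(a),np.sin(a)]);x=np.array([y[1],-y[0]])
def shift(nm,x0,y0,w,h,z):
    t=A[y0:y0+h,x0:x0+w];win=B[y0-30:y0+h+30,x0-30:x0+w+30];r=cv2.matchTemplate(win,t,cv2.TM_CCOEFF_NORMED)
    _,m,_,(i,j)=cv2.minMaxLoc(r);d=np.array([i-30,j-30])/6
    c=np.array([210+(x0+w/2)/6,170+(y0+h/2)/6]);e=(ray(S,c+d,z)-ray(S,c,z))[:2]
    print(nm,'px',d.round(2),'mm x,y',(e@x*1000).round(1),(e@y*1000).round(1),'score',m.round(3))
shift('cap',245,50,125,110,.14);shift('band',255,240,160,75,.09);shift('V',300,320,200,130,.05)
shift('housing',60,180,140,80,.05);shift('carriage corner',30,240,130,110,.035);shift('pad',215,240,50,90,.04)
E
python3 cmp.py pics/raw6.png; python3 st.py
```

```text
stand xy mm 0.4 -48.48 z 0.0761 Fx,Fy,Fz 0.06 -12.3 1.2 w 19.6 grip 36.6 t 17.25
cap px 256.29 189.2 7904.0 stand mm 7.88 54.74Traceback (most recent call last):
  File "cmp.py", line 11, in <module>
    shift('cap',245,50,125,110,.14);shift('band',255,240,160,75,.09);shift('V',300,320,200,130,.05)
    ~~~~~^^^^^^^^^^^^^^^^^^^^^^^^^^
  File "cmp.py", line 10, in shift
    print(nm,'px',d.round(2),'mm x,y',(e@x*1000).round(1),(e@y*1000).round(1),'score',m.round(3))
                                                                                      ^^^^^^^
AttributeError: 'float' object has no attribute 'round'
```

```bash
sed -i 's/m.round(3)/round(m,3)/' cmp.py; python3 cmp.py pics/raw6.png; for i in 1 2 3; do python3 st.py | grep -o 'Fx.*w'; done
```

```text
cap px [0.17 0.  ] mm x,y -0.2 0.3 score 0.997
band px [0. 0.] mm x,y 0.0 0.0 score 0.999
V px [0. 0.] mm x,y 0.0 0.0 score 1.0
housing px [1.17 0.67] mm x,y 0.0 3.5 score 0.99
carriage corner px [1.17 0.67] mm x,y 0.0 3.5 score 0.997
pad px [0. 0.] mm x,y 0.0 0.0 score 0.997
Fx,Fy,Fz 0.48 -11.86 1.78 w
Fx,Fy,Fz 0.1 -12.37 0.64 w
Fx,Fy,Fz 0.27 -11.97 1.51 w
```

```bash
sed -e "s/170:270,210:330/150:270,200:340/;s/720,600/700,600/;s/g5/g4/;s#/6#/5#g;s/210+/200+/;s/170+/150+/;s/-30/-70/g;s/+30/+70/g" cmp.py | sed '/^shift/d' > cmp4.py; cat >> cmp4.py <<'E'
shift('cap',225,135,105,100,.14);shift('band',235,270,125,70,.09);shift('carr',75,230,120,90,.05);shift('carr2',60,300,100,80,.035)
E
python3 cmp4.py pics/raw7.png
```

```text
cap px [6.  2.8] mm x,y -0.8 15.5 score 0.995
band px [5.4 2.8] mm x,y -0.3 14.6 score 0.979
carr px [6.6 3.6] mm x,y -0.2 19.6 score 0.991Traceback (most recent call last):
  File "cmp4.py", line 11, in <module>
    shift('cap',225,135,105,100,.14);shift('band',235,270,125,70,.09);shift('carr',75,230,120,90,.05);shift('carr2',60,300,100,80,.035)
                                                                                                      ~~~~~^^^^^^^^^^^^^^^^^^^^^^^^^^^^
  File "cmp4.py", line 7, in shift
    t=A[y0:y0+h,x0:x0+w];win=B[y0-70:y0+h+70,x0-70:x0+w+70];r=cv2.matchTemplate(win,t,cv2.TM_CCOEFF_NORMED)
                                                              ~~~~~~~~~~~~~~~~~^^^^^^^^^^^^^^^^^^^^^^^^^^^^
cv2.error: OpenCV(4.12.0) /io/opencv/modules/imgproc/src/templmatch.cpp:1179: error: (-215:Assertion failed) _img.size().height <= _templ.size().height && _img.size().width <= _templ.size().width in function 'matchTemplate'
```

The bottle and pad stopped while the carriage went about 3.5 mm further. With the compression from pushing the bottle before that, the pad is about 5 mm in. I'll ease the push off the arm before opening.

Emit:
apply_moves(fingers=[0.1, 0.1], travel=[[0, -0.02, 0], [0, 0, 0]], rotation=[[0, 0, 0], [0, 0, 0]])

```text
time: 17.75
tool_pos: [0.5224, -0.1495, 0.0761]
tcp_rot: [0.618, 3.08, -0.005]
wrist_force: [-2.5, -7.9, 0.3]
width: 0.231
grip_force: 36.6
```

```bash
python3 st.py
```

```text
stand xy mm 0.4 -48.5 z 0.0761 Fx,Fy,Fz 0.75 -8.25 0.25 w 19.7 grip 36.6 t 17.75
cap px 256.3 189.2 7910.0 stand mm 7.87 54.74
```

Emit:
apply_moves(fingers=[0.1, 0.1, 0.1], travel=[[0, -0.02, 0], [0, -0.01, 0], [0, 0, 0]], rotation=[[0, 0, 0], [0, 0, 0], [0, 0, 0]], newtons=20)

```text
time: 18.1
tool_pos: [0.5224, -0.1495, 0.0761]
tcp_rot: [0.618, 3.08, -0.002]
wrist_force: [-1.7, -5.2, 2.0]
width: 0.228
grip_force: 36.7
```

```bash
python3 st.py
```

```text
stand xy mm 0.4 -48.49 z 0.0761 Fx,Fy,Fz 0.44 -5.51 2.04 w 19.4 grip 36.7 t 18.1
cap px 256.3 189.21 7909.0 stand mm 7.89 54.76
```

Emit:
apply_moves(fingers=[0.1, 0.1], travel=[[0, -0.02, 0], [0, 0, 0]], rotation=[[0, 0, 0], [0, 0, 0]])

```text
time: 18.35
tool_pos: [0.5224, -0.1495, 0.0761]
tcp_rot: [0.618, 3.079, 0.0]
wrist_force: [-0.7, -2.1, 2.0]
width: 0.233
grip_force: 36.8
```

```bash
python3 st.py
```

```text
stand xy mm 0.4 -48.51 z 0.0761 Fx,Fy,Fz 0.15 -2.18 1.98 w 19.8 grip 36.8 t 18.35
cap px 256.3 189.21 7908.0 stand mm 7.89 54.77
```

Emit:
apply_moves(fingers=[0.4, 0.55, 0.6, 0.6, 0.6, 0.6, 0.6, 0.6, 0.6, 0.6, 0.6], travel=[[0, 0, 0], [0, 0, 0], [0, 0, 0], [0, 0, 0], [0, 0, -0.3], [0, 0, -0.5], [0, 0, -0.6], [0, 0, -0.6], [0, 0, -0.6], [0, 0, -0.4], [0, 0, 0]], rotation=[[0, 0, 0], [0, 0, 0], [0, 0, 0], [0, 0, 0], [0, 0, 0], [0, 0, 0], [0, 0, 0], [0, 0, 0], [0, 0, 0], [0, 0, 0], [0, 0, 0]])

```text
time: 19.5
tool_pos: [0.5246, -0.1503, 0.2312]
tcp_rot: [0.617, 3.072, -0.002]
wrist_force: [0.1, 0.9, -0.4]
width: 0.605
grip_force: 0.0
```

```bash
python3 cmp.py pics/raw8.png; python3 - <<'E'
import cv2;a=cv2.imread('pics/raw8.png');cv2.imwrite('pics/g8.png',cv2.resize(a[140:280,160:340],(771,600),interpolation=cv2.INTER_CUBIC))
E
```

```text
cap px [0.17 0.  ] mm x,y -0.2 0.3 score 0.997
band px [0. 0.] mm x,y 0.0 0.0 score 0.998
V px [0. 0.] mm x,y 0.0 0.0 score 1.0
housing px [0.67 0.33] mm x,y -0.1 1.9 score 0.532
carriage corner px [1.17 0.67] mm x,y 0.0 3.5 score 0.997
pad px [0. 0.] mm x,y 0.0 0.0 score 0.997
```

View pics/g8.png

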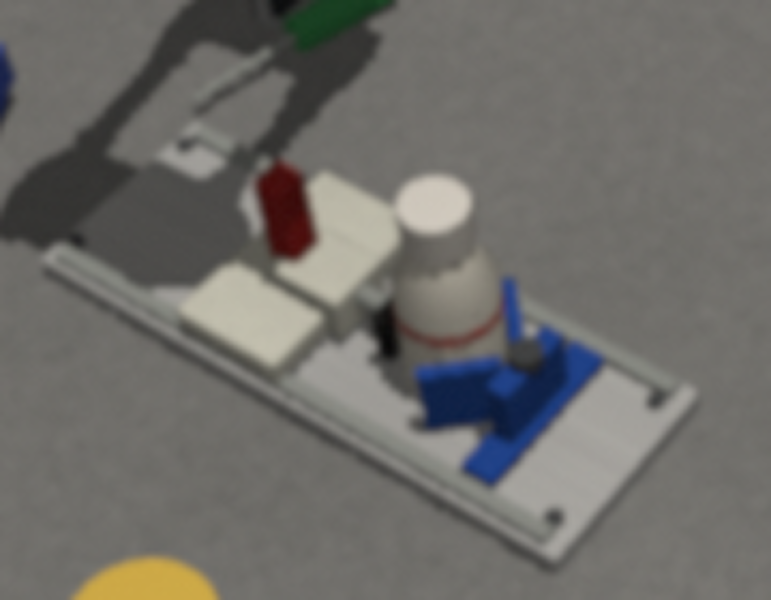

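The bottle stands upright and home in the V, with the pad at (385,330) against it. The carriage corner still shows the same 3.5 mm shift after release, so it stayed put. The gripper is clear, so I'll hand in.

```bash
python3 -c "
from workcell import *
print(finish_job())"
```

```text
the job is handed in; nothing more can be done
None
```

The job is handed in: the milk bottle stands upright, home in the V, held by the sprung pad alone with the pad pressed in about 5 mm by my estimate; the gripper is clear, and no verdict was shown.

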